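Lean two fused-glass panels on the sloping display ledge

ROBOT

A 7-joint arm with a two-finger parallel gripper is mounted at the origin on the work surface. World frame = base frame: x ahead of the robot, y to its left, z up, the work surface at z = 0. Lengths are in m, angles in rad, forces in N, time in s.
With the tool pointing down it reaches from about 0.4 to 0.85 m from the base axis. Payload 10.4 kg.
Tool frame: the origin (TCP) lies midway between the tips of the shut fingers; the grasp point (between the pads) lies 19 mm behind it; z points along the fingers, x is the direction in which the jaws open and shut, and the axes are right-handed (so a half turn about z gives the same grasp; the last joint's range is limited). The gripper opens to 85 mm and grips with 20 to 120 N. Pads are 22 mm wide; open, the fingers measure 114 mm over their backs; the gripper's body (76 mm by 85 mm) begins 54 mm behind the grasp point. The pads swing forward as they close: fully open they stand 13 mm farther back than shut.
Start: joints at [-1.291, 0.332, -0.065, 1.46, 0.022, 1.35, -0.088], TCP at [0.186, 0.597, 0.231] pointing down, gripper open.
Joint ranges: [-2.6, 2.6], [-0.5, 2.12], [-1.47, 1.34], [0.16, 2.42], [-1.27, 4.41], [0.06, 2.06], [-2.6, 2.6]. Speed limits (rad/s): [2.22, 2.22, 2.79, 2.79, 3.14, 3.14, 3.14].

INTERFACE

Orientations are given as a unit quaternion [x, y, z, w].
In Python, from workcell import manip, cams gives the robot as it stands.
- The arm moves only by the tool move_arm, never from a script. Its argument "moves" is a list of rows, each a list of 7 numbers: the turn, a rotation vector about the tool's x, y, z in degrees, then the shift along the tool's x, y, z in m, then the finger opening in m, from 0 to 0.0854. A call has 1 to 10 rows; each row is the pose to reach, as a shift and turn from the pose commanded when the call began, along the tool's axes at that moment; what a row does not reach only later rows make up. A row lasts 1/10 s, in which the tool goes at most 50 mm and 8.59 degrees, less where a joint would pass 70% of its speed; a pose out of reach is approached as far as the arm can. A call with a gripper value outside its range is refused whole. The fingers move at their own pace and stop on an object; "grip_force" is the grip in N (left out, the last holds). Time passes only in rows, so rows that repeat a pose let the fingers close. It gives the time, the measured TCP pose, the force and the opening at its end, in the units of the state.
- manip.get_obs(): the state, without advancing time (a new reading comes with each control period).
- cams.camera(name): name is "scene" or "side" or "wrist"; returns the picture (384x512x3 uint8, red, green, blue); there is no depth.
- cams.camera_params(name): a dict with "fx", "fy", "cx", "cy" (pixels), "dist_coeffs" ([k1, k2, p1, p2, k3] as OpenCV has them; the pictures are not rectified), "xyz" and "rotation" of the camera in the world. Camera axes: x right, y up, looking along -z (the intrinsics and any distortion apply to the point x, -y, -z); pixel columns grow to the right and rows downward; lengths in m; the calibration is good to about 2 mm. A picture is of the moment at which its call begins: read the wrist's pose just before it. camera_params takes no time and is no camera call; for the wrist camera it gives the pose at the moment of the call.
- manip.hand_in(): hands the job in, once; it reports no verdict.
The state is a dict: "clock": time; "joint_pos": joint angles; "joint_velocities": joint speeds; "tau": joint torques, N m; "position": TCP position; "ee_rot": TCP orientation; "ft_force": force on the tool from outside, world axes, zero at the start; "torque": the same for the moment, N m; "grip_width": opening from 0.0 (shut) to 1.0 (fully open).
Only numpy, scipy, OpenCV 4.12 (cv2) and the standard library are available. Lean on these libraries where they do the work, as an engineer would, in place of code of your own. Each camera call takes 0.05 s, during which the arm holds its last target. There are 200 camera calls.

TASK

Take the tall blue glass panel out of the slotted rack and stand it on the sloping display ledge, leaning flat against the wooden backstop with its foot pushed home so no gap is left, then stand the broad amber panel in front of it in the same way, flat against the blue one and with its foot home. Centre both panels on the ledge's width. The backstop is clamped wherever it was last used, so feel your way up to it and do not press the glass hard against the stand; leave the green panel and everything else on the bench where it is.

Things in the scene. Friction and masses are not known exactly. Their poses are not given: they have to be found in the camera images.
- blue_panel: Solid fused-glass panel, cobalt blue with pale flecks, 10 mm thick (own x), 48 mm wide (own y), 105 mm tall (own z), about 135 g; symmetric, so front and back are alike. Origin at the centre of its bottom edge. Starts upright in one of the three rack slots.
- amber_panel: Solid fused-glass panel, amber with yellow and red flecks, the broadest and lowest, 10 mm thick (own x), 64 mm wide (own y), 85 mm tall (own z), about 140 g; symmetric, so front and back are alike. Origin at the centre of its bottom edge. Starts upright in one of the three rack slots.
- green_panel: Solid fused-glass panel, green, 10 mm thick (own x), 56 mm wide (own y), 95 mm tall (own z), about 135 g; symmetric, so front and back are alike. Origin at the centre of its bottom edge. Starts upright in one of the three rack slots. It must stay in its slot.
- rack: Fixed wooden rack, 150 (own x) x 76 mm, 34 mm high, origin at the centre of its underside, z up; own x points away from the robot +-0.45 rad. Three slots along own y, at own x = -42, 0 and +42 mm, are 14 mm wide, with their floor 12 mm above the bench. The panels stand in them with the rack's yaw +-0.01 rad.
- stand: Fixed display stand: wooden base 150 (own x) x 130 mm, 12 mm thick, origin at the centre of its underside, z up; own x points away from the robot +-0.45 rad. It carries the sloping ledge and the backstop. Glass pressed against any of it with over 80 N chips.
- ledge: Black rubber ledge, 110 mm wide. Origin on its top face, 45 mm above the bench. Own x up the slope (20 degrees, away from the robot), from -31 to +84 mm; y level, z square to it. Backstop: wooden upright 40 mm wide, 60 high, square to the ledge, centred at y = 0; its front (+x) face is clamped at an unreported x between 0 and 35 mm: find it by touch or sight. Panels lean on that face, 20 degrees back.
- paperweight: Bystander, loose: green glass paperweight, 58 mm across, 40 mm high, between rack and stand, nearer the robot. Origin at the centre of its underside. Leave it where it is.
- frit_bowl: Bystander, loose: white bowl, 110 mm across, 45 mm high, on the far side of the bench. Origin at the centre of its underside. Leave it where it is.
- frit_jar: Bystander, loose: amber jar, 56 mm across, 85 mm high, on the far side. Origin at the centre of its underside. Leave it where it is.
- cup: Bystander, loose: clear cup, 64 mm across, 70 mm high, on the far side. Origin at the centre of its underside. Leave it where it is.
Not all that is in view belongs to the job. Leave any pink look-alike of the amber_panel alone.

How it is judged:
By the outcome, as a careful person would: the job done as asked, in the order asked, and still so for the second after the job is handed in, with the robot touching nothing.
It also fails if it takes over 54 s, if anything falls off the work surface, if the arm or the gripper's body presses on something with over 40 N, if the wrist force passes 120 N, or if a joint passes its speed limit or range.

## Working session

There is one attempt and no reset: what is moved stays moved. The work goes in short steps, Python scripts to look and compute and a tool call to move; the robot and the scene stay as the last step left them, time stands still between calls to the robot, and variables do not carry over. Pictures are saved under pics/ and viewed, about 8 in all and at most 12, crops included, and the job is handed in when it is done.

Besides the shell and the picture viewer there is one more tool, called after "Call:" as name(argument=value, ...), one argument or row to a line, values as JSON. move_arm: Moves the arm, as the interface text tells. Its arguments: {"type":"object","properties":{"moves":{"type":"array","items":{"type":"array","items":{"type":"number"}}},"grip_force":{"type":"number"}},"required":["moves"]}

```bash
mkdir -p pics; ls
python3 - <<'E'
from workcell import manip, cams
import cv2, numpy as np
o=manip.get_obs(); print(o['clock'],o['position'],o['ee_rot'],o['ft_force'],o['grip_width'])
ims=[]
for n in ['scene','side','wrist']:
    p=cams.camera_params(n); print(n,p)
    im=cams.camera(n)[:,:,::-1]; cv2.imwrite(f'pics/{n}0.png',im); ims.append(im)
top=cv2.resize(np.hstack(ims[:2]),(800,300)); 
cv2.imwrite('pics/a.png',np.hstack(ims[:2])[:, :, :])
E
```

```text
pics
0.0 [0.18626296 0.59620374 0.23050484] [ 8.05661473e-01  5.92375795e-01 -5.61507652e-04  4.40198680e-04] [ 0.35748072 -0.15138892 -0.19551957] 0.9978460469539218
scene {'fx': 445.0759472908831, 'fy': 445.0759472908831, 'cx': 257.46091606902456, 'cy': 195.87381884718476, 'dist_coeffs': array([-0.09449319,  0.        ,  0.        ,  0.        ,  0.        ]), 'xyz': array([1.04373843, 0.44710676, 1.04281413]), 'rotation': array([0.11705918, 0.26219731, 0.87876427, 0.38121264])}
side {'fx': 363.1390215257545, 'fy': 363.1390215257545, 'cx': 252.15779649882006, 'cy': 190.0752817958001, 'dist_coeffs': array([-0.02738122,  0.        ,  0.        ,  0.        ,  0.        ]), 'xyz': array([ 0.22978112, -0.68538488,  0.57134576]), 'rotation': array([ 0.4714041 , -0.09355116, -0.18058405,  0.8581467 ])}
wrist {'fx': 265.9534029291539, 'fy': 265.9534029291539, 'cx': 258.99279737944846, 'cy': 195.57827153088968, 'dist_coeffs': array([-0.05236537,  0.        ,  0.        ,  0.        ,  0.        ]), 'xyz': array([0.11276764, 0.6185722 , 0.37211292]), 'rotation': array([-0.12386617, -0.09065495,  0.58550264,  0.79600598])}
```

View pics/scene0.png

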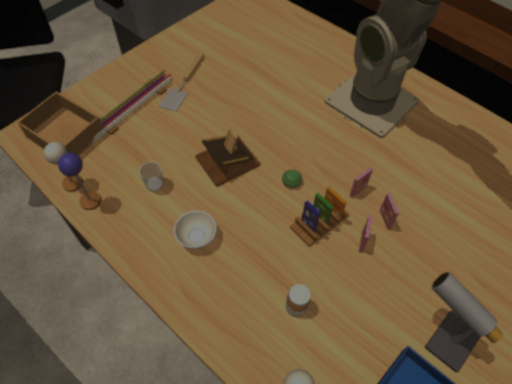

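View pics/side0.png

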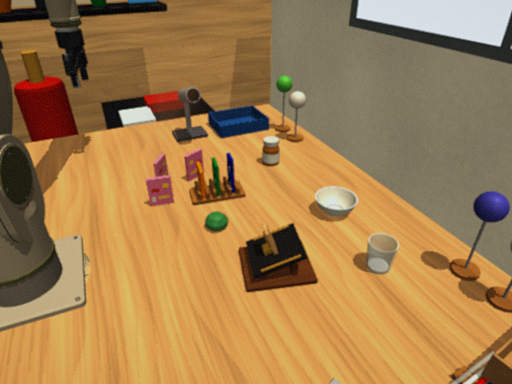

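The scene picture shows the rack near (322,218), with blue farthest from the robot, green in the middle and amber nearest. The stand is near (228,158) and the paperweight at (292,178). In the side view the rack is at (218,190) and the stand at (277,260).

```bash
cat > h.py <<'E'
from workcell import manip, cams
import cv2, numpy as np
from scipy.spatial.transform import Rotation as R
def K(p): return np.array([[p['fx'],0,p['cx']],[0,p['fy'],p['cy']],[0,0,1.]])
def ray(p,uv):
    q=cv2.undistortPoints(np.array(uv,float).reshape(-1,1,2),K(p),p['dist_coeffs']).reshape(-1,2)
    d=np.c_[q[:,0],-q[:,1],-np.ones(len(q))]
    return p['xyz'],R.from_quat(p['rotation']).apply(d)
def cast(p,uv,z):
    o,d=ray(p,uv); return o+d*((z-o[2])/d[:,2])[:,None]
def proj(p,X):
    c=R.from_quat(p['rotation']).inv().apply(np.atleast_2d(X)-p['xyz'])*[1,-1,-1]
    return cv2.projectPoints(c,np.zeros(3),np.zeros(3),K(p),p['dist_coeffs'])[0].reshape(-1,2)
def look(name,tag):
    p=cams.camera_params(name); im=cams.camera(name)[:,:,::-1].copy()
    cv2.imwrite(f'pics/{tag}.png',im); np.save(f'pics/{tag}.npy',p,allow_pickle=True); return im,p
def load(tag): return cv2.imread(f'pics/{tag}.png'),np.load(f'pics/{tag}.npy',allow_pickle=True).item()
E
python3 - <<'E'
from h import *
s=cams.camera_params('scene'); d=cams.camera_params('side'); w=cams.camera_params('wrist')
print('scene: rack,stand,paperwt\n',cast(s,[[322,218]],.05),cast(s,[[228,158]],.04),cast(s,[[292,178]],.02))
print('side:\n',cast(d,[[217,190]],.02),cast(d,[[277,265]],.02),cast(d,[[217,221]],.02))
o=manip.get_obs(); Rt=R.from_quat(o['ee_rot']); print(Rt.as_matrix().round(3))
print('cam in tool',Rt.inv().apply(w['xyz']-o['position']),(Rt.inv()*R.from_quat(w['rotation'])).as_matrix().round(3))
E
```

```text
scene: rack,stand,paperwt
 [[0.49709964 0.17427903 0.05      ]] [[ 0.51946253 -0.14895651  0.04      ]] [[0.43567127 0.02194648 0.02      ]]
side:
 [[0.47830845 0.15039173 0.02      ]] [[ 0.49881633 -0.18519199  0.02      ]] [[0.43176586 0.01367902 0.02      ]]
[[ 0.298  0.954 -0.   ]
 [ 0.954 -0.298 -0.001]
 [-0.001  0.    -1.   ]]
cam in tool [-0.00079289 -0.07682664 -0.14152811] [[ 1.    -0.    -0.001]
 [-0.    -0.953 -0.303]
 [-0.001  0.303 -0.953]]
```

Call:
move_arm(
  moves=[
    [0,0,57,-0.3,0.4,-0.03,0.0854],
    [0,0,57,-0.3,0.4,-0.03,0.0854],
    [0,0,57,-0.3,0.4,-0.03,0.0854],
    [0,0,57,-0.3,0.4,-0.03,0.0854],
    [0,0,57,-0.3,0.4,-0.03,0.0854],
    [0,0,57,-0.3,0.4,-0.03,0.0854],
    [0,0,57,-0.3,0.4,-0.03,0.0854],
    [0,0,57,-0.3,0.4,-0.03,0.0854],
    [0,0,57,-0.3,0.4,-0.03,0.0854],
    [0,0,57,-0.3,0.4,-0.03,0.0854],
  ],
)

```text
clock: 1.15
position: [0.4789, 0.1898, 0.2614]
ee_rot: [0.991, 0.136, 0.0, -0.0]
ft_force: [0.4, 1.1, -0.3]
grip_width: 1.005
```

```bash
python3 -c "
from h import *
look('wrist','w_rack')"
```

Call:
move_arm(
  moves=[
    [0,0,26,-0.057,0.316,0,0.0854],
    [0,0,26,-0.057,0.316,0,0.0854],
    [0,0,26,-0.057,0.316,0,0.0854],
    [0,0,26,-0.057,0.316,0,0.0854],
    [0,0,26,-0.057,0.316,0,0.0854],
    [0,0,26,-0.057,0.316,0,0.0854],
    [0,0,26,-0.057,0.316,0,0.0854],
    [0,0,26,-0.057,0.316,0,0.0854],
  ],
)

```text
clock: 2.0
position: [0.5079, -0.1319, 0.2612]
ee_rot: [0.996, -0.093, -0.0, 0.001]
ft_force: [0.1, 0.8, 0.0]
grip_width: 1.002
```

```bash
python3 -c "
from h import *
a,_=load('w_rack'); b,_=look('wrist','w_stand')
print(manip.get_obs()['position'])
cv2.imwrite('pics/w2.png',np.hstack([a,b])[:, :])
cv2.imwrite('pics/w2.png',np.hstack([cv2.resize(a[40:344,56:456],(400,304)),cv2.resize(b[40:344,56:456],(400,304))]))
"
```

```text
[ 0.50820817 -0.1293261   0.26101295]
```

View pics/w2.png

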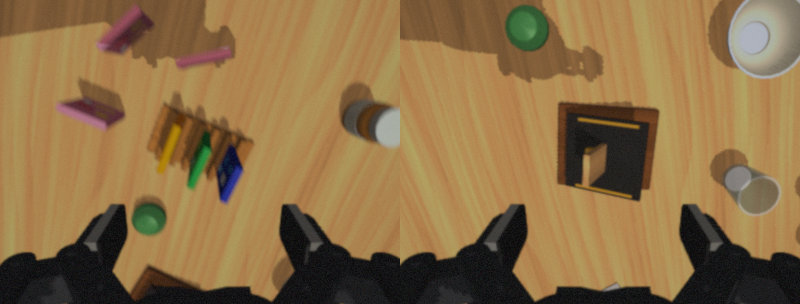

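The left half is the rack: amber at (170,148), green (200,160) and blue (231,172) in crop pixels (crop origin 56,40). The right half is the stand: base corners about (558,103), (657,110), (652,190), (560,190), backstop at (593,163) and two yellow strips on the ledge. I'll zoom in on both.

```bash
python3 -c "
from h import *
a,_=load('w_rack'); b,_=load('w_stand')
A=cv2.resize(a[135:255,196:316],(0,0),fx=5,fy=5,interpolation=cv2.INTER_CUBIC)[:, :400+200]
A=cv2.resize(a[138:250,200:312],(400,400),interpolation=cv2.INTER_CUBIC)
B=cv2.resize(b[135:247,206:318],(400,400),interpolation=cv2.INTER_CUBIC)
o=np.hstack([A,B]).astype(float)*1.6
for i in range(0,800,50): o[::8,i]=255
for i in range(0,400,50): o[i,::8]=255
cv2.imwrite('pics/z2.png',np.clip(o,0,255))
"
```

```text
[ WARN:0@0.114] global loadsave.cpp:1063 imwrite_ Unsupported depth image for selected encoder is fallbacked to CV_8U.
```

View pics/z2.png

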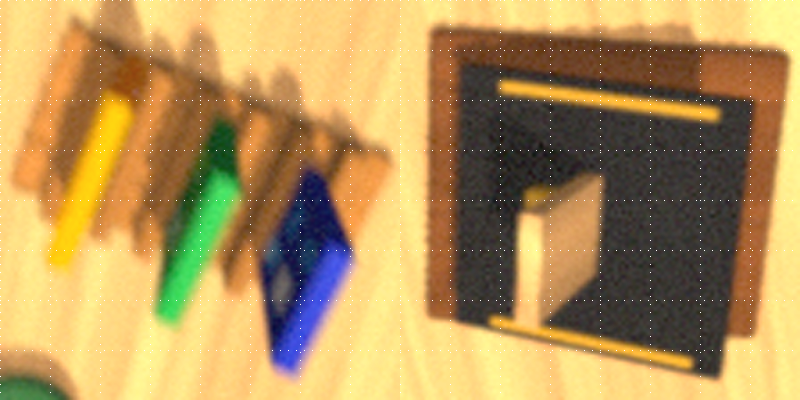

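The zoom shows the bright top faces of all three panels. It also shows the ledge corners at (460,65), (753,98), (718,377) and (457,318). The backstop's front face has its base edge at x≈600 (rows 178 to 277) and its top edge at x≈540 (208 to 325).

Run:
```python
from h import *
from scipy.optimize import least_squares
a,p=load('w_rack'); hsv=cv2.cvtColor(a,cv2.COLOR_BGR2HSV)
for n,(lo,hi),z in [('amber',((18,150,150),(32,255,255)),.097),('green',((50,80,110),(85,255,255)),.107),('blue',((110,80,130),(130,255,255)),.117)]:
    m=np.zeros(a.shape[:2],np.uint8); m[138:250,200:312]=cv2.inRange(hsv,np.array(lo),np.array(hi))[138:250,200:312]
    m[220:,200:225]=0
    c=max(cv2.findContours(m,0,1)[0],key=cv2.contourArea)
    M=np.zeros_like(m); cv2.drawContours(M,[c],-1,1,-1); v,u=np.nonzero(M)
    X=cast(p,np.c_[u,v],z); ctr=X.mean(0); e,V=np.linalg.eigh(np.cov((X-ctr)[:,:2].T)); d=V[:,1]*np.sign(V[1,1])
    s=(X-ctr)[:,:2]@d; t=(X-ctr)[:,:2]@V[:,0]
    print(n,len(u),ctr.round(4),'mid',(ctr[:2]+d*(s.max()+s.min())/2).round(4),'yaw deg',np.degrees(np.arctan2(-d[0],d[1])).round(1),'L',np.ptp(s).round(4),'W',np.ptp(t).round(4))
b,p=load('w_stand')
uv=(np.array([[60,65],[353,98],[318,377],[57,318],[203,178],[198,277],[140,208],[140,325]])/3.5714)+[206,135]
def pts(q):
    x,y,w,xb=q
    L=np.array([[-.031,.055,0],[.084,.055,0],[.084,-.055,0],[-.031,-.055,0],[xb,.02,0],[xb,-.02,0],[xb,.02,.06],[xb,-.02,.06]])
    return (R.from_euler('z',w)*R.from_euler('y',-np.radians(20))).apply(L)+[x,y,.045]
r=least_squares(lambda q:(proj(p,pts(q))-uv).ravel(),[.5,-.16,-.2,.02],loss='soft_l1')
print(r.x,np.degrees(r.x[2])); print((proj(p,pts(r.x))-uv).round(1))
```

```text
amber 410 [0.4422 0.1624 0.097 ] mid [0.4425 0.1642] yaw deg -7.1 L 0.0641 W 0.0126
green 266 [0.4831 0.1575 0.107 ] mid [0.4829 0.1565] yaw deg -7.9 L 0.0528 W 0.0079
blue 165 [0.525  0.1511 0.117 ] mid [0.5248 0.1501] yaw deg -7.3 L 0.0427 W 0.0059
[ 0.47808734 -0.1611696  -0.24710278  0.0308622 ] -14.157946612454296
[[-0.2 -0.9]
 [ 0.1 -0.2]
 [ 0.8  0.6]
 [-0.8  1.1]
 [ 0.2 -1.8]
 [-0.2 -1.8]
 [ 0.7  1.5]
 [-0.8  0.7]]
```

Call:
move_arm(
  moves=[
    [0,0,-85,-0.035,-0.28,0.05,0.0854],
    [0,0,-85,-0.035,-0.28,0.05,0.0854],
    [0,0,-85,-0.035,-0.28,0.05,0.0854],
    [0,0,-85,-0.035,-0.28,0.05,0.0854],
    [0,0,-85,-0.035,-0.28,0.05,0.0854],
    [0,0,-85,-0.035,-0.28,0.05,0.0854],
    [0,0,-85,-0.035,-0.28,0.05,0.0854],
    [0,0,-85,-0.035,-0.28,0.05,0.0854],
    [0,0,-85,-0.035,-0.28,0.05,0.0854],
    [0,0,-85,-0.035,-0.28,0.05,0.0854],
  ],
)

```text
clock: 3.05
position: [0.5235, 0.1557, 0.211]
ee_rot: [0.793, 0.61, -0.0, -0.0]
ft_force: [-0.1, -0.4, -0.2]
grip_width: 1.001
```

```bash
cat >> h.py <<'E'
def goal(pos,xang,tilt=0,sw=None):
    """row for TCP pos; tool x at world angle xang (deg), tilted: tool body leaning back toward -toolY by tilt deg"""
    o=manip.get_obs(); Rt=R.from_quat(o['ee_rot'])
    a=np.radians(xang); x=np.array([np.cos(a),np.sin(a),0]); y=np.array([np.sin(a),-np.cos(a),0])
    G=R.from_matrix(np.c_[x,y,[0,0,-1]])*R.from_euler('x',-tilt,degrees=True)
    print('t',round(o['clock'],2),'pos',o['position'].round(4),'w',round(o['grip_width'],3),'F',o['ft_force'].round(1))
    print('turn',np.degrees((Rt.inv()*G).as_rotvec()).round(2),'shift',Rt.inv().apply(np.array(pos)-o['position']).round(4)); return G
E
python3 - <<'E'
from h import *
G=goal([.525,.1505,.2],82.4)
print(manip.get_obs()['joint_pos'].round(2))
G=goal([.525,.1505,.2],82.4,20); print(G.as_matrix().round(2))
a,p=look('wrist','w_blue')
print(proj(p,[[.525,.1505,.117],[.4425,.163,.097]]))
cv2.imwrite('pics/w3.png',np.clip(a*1.4,0,255).astype(np.uint8))
E
```

```text
t 3.05 pos [0.5235 0.1557 0.211 ] w 1.001 F [-0.1 -0.4 -0.2]
turn [-0.04 -0.01 -7.25] shift [-0.0046  0.0028  0.011 ]
[-0.7   0.17  0.37  1.72 -0.06  1.27  0.99]
t 3.05 pos [0.5235 0.1557 0.211 ] w 1.001 F [-0.1 -0.4 -0.2]
turn [-20.02   1.26  -7.17] shift [-0.0046  0.0028  0.011 ]
[[ 0.13  0.93  0.34]
 [ 0.99 -0.12 -0.05]
 [-0.    0.34 -0.94]]
[[254.7729435  200.43533323]
 [244.83284456 107.7566403 ]]
```

View pics/w3.png

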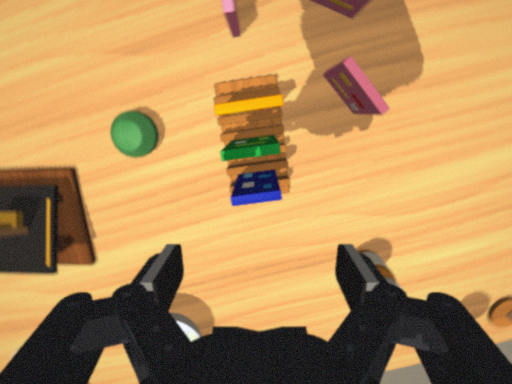

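The picture from above the rack shows the blue top bar at about (257,197), within 3 px of prediction. I'll refine with the mask and compute the descent.

Run:
```python
from h import *
a,p=load('w_blue'); hsv=cv2.cvtColor(a,cv2.COLOR_BGR2HSV)
for n,(lo,hi),z,roi in [('blue',((112,80,110),(130,255,255)),.117,(185,215,220,290)),('amber',((18,150,150),(32,255,255)),.097,(85,125,205,295))]:
    m=cv2.inRange(hsv,np.array(lo),np.array(hi)); M=np.zeros_like(m); y0,y1,x0,x1=roi; M[y0:y1,x0:x1]=m[y0:y1,x0:x1]
    c=max(cv2.findContours(M,0,1)[0],key=cv2.contourArea); r=cv2.minAreaRect(c); print(n,r)
    box=cast(p,cv2.boxPoints(r),z); print(box.mean(0).round(4)); e=[box[1]-box[0],box[2]-box[1]]; e=max(e,key=np.linalg.norm); print(np.linalg.norm(e), np.degrees(np.arctan2(e[1],e[0])))
goal([.525,.1505,.058],82.4)
```

```text
blue ((255.72723388671875, 197.76100158691406), (8.989985466003418, 49.62088394165039), 82.64761352539062)
[0.5227 0.152  0.117 ]
0.04607271260670304 82.84188888621073
amber ((248.25721740722656, 104.42195129394531), (11.404288291931152, 70.32645416259766), 81.25383758544922)
[0.4404 0.1666 0.097 ]
0.06405848211448421 83.40805431821819
t 3.1 pos [0.5235 0.1556 0.211 ] w 0.998 F [-0.6 -0.4  0.6]
turn [-0.04 -0.01 -6.81] shift [-0.0046  0.0028  0.153 ]
```

Call:
move_arm(
  moves=[
    [0,0,-6.8,-0.0042,0.0016,0.04,0.0854],
    [0,0,-6.8,-0.0042,0.0016,0.06,0.0854],
    [0,0,-6.8,-0.0042,0.0016,0.085,0.0854],
    [0,0,-6.8,-0.0042,0.0016,0.11,0.0854],
    [0,0,-6.8,-0.0042,0.0016,0.135,0.0854],
    [0,0,-6.8,-0.0042,0.0016,0.153,0.0854],
    [0,0,-6.8,-0.0042,0.0016,0.153,0.06],
    [0,0,-6.8,-0.0042,0.0016,0.153,0.04],
    [0,0,-6.8,-0.0042,0.0016,0.153,0.04],
    [0,0,-6.8,-0.0042,0.0016,0.153,0.04],
  ],
  grip_force=40,
)

```text
clock: 4.1
position: [0.5255, 0.1499, 0.0594]
ee_rot: [0.758, 0.652, 0.001, 0.0]
ft_force: [0.4, 0.9, 1.7]
grip_width: 0.555
```

Call:
move_arm(
  moves=[
    [0,0,0,0,0,0,0.04],
    [0,0,0,0,0,-0.01,0.04],
    [0,0,0,0,0,-0.025,0.04],
    [0,0,0,0,0,-0.045,0.04],
    [0,0,0,0,0,-0.07,0.04],
    [0,0,0,0,0,-0.1,0.04],
    [0,0,0,0,0,-0.13,0.04],
    [0,0,0,0,0,-0.14,0.04],
    [0,0,0,0,0,-0.14,0.04],
  ],
)

```text
clock: 5.0
position: [0.5255, 0.1494, 0.1998]
ee_rot: [0.758, 0.652, 0.001, 0.0]
ft_force: [-0.6, 0.4, -2.0]
grip_width: 0.558
```

Run:
```python
from h import *
look('side','s_lift')
# ledge frame
w=np.radians(-14.16); L=R.from_euler('z',w)*R.from_euler('y',-np.radians(20)); o=np.array([.4781,-.1612,.045])
xb=.031
for gap,lift in [(.025,.06)]:
    foot=o+L.apply([xb+gap+.005,0,lift]); n=L.apply([0,0,1]); tcp=foot+n*.046
    print('foot',foot,'tcp',tcp); G=goal(tcp,90-14.16,20); print(n,L.apply([1,0,0]))
```

```text
foot [ 0.51378192 -0.17020241  0.12224479] tcp [ 0.49852702 -0.16635366  0.16547065]
t 5.05 pos [0.5247 0.1492 0.1981] w 0.551 F [-0.1  0.3 -2.3]
turn [-19.98  -1.     5.54] shift [-0.316   0.021   0.0325]
[-0.33162833  0.08366857  0.93969262] [ 0.91114135 -0.2298775   0.34202014]
```

Call:
move_arm(
  moves=[
    [-20,-1,5.5,-0.04,0.021,0,0.04],
    [-20,-1,5.5,-0.085,0.021,0,0.04],
    [-20,-1,5.5,-0.13,0.021,0,0.04],
    [-20,-1,5.5,-0.175,0.021,0,0.04],
    [-20,-1,5.5,-0.22,0.021,0.01,0.04],
    [-20,-1,5.5,-0.265,0.021,0.02,0.04],
    [-20,-1,5.5,-0.3,0.021,0.03,0.04],
    [-20,-1,5.5,-0.316,0.021,0.0325,0.04],
    [-20,-1,5.5,-0.316,0.021,0.0325,0.04],
    [-20,-1,5.5,-0.316,0.021,0.0325,0.04],
  ],
)

```text
clock: 6.05
position: [0.498, -0.1658, 0.1646]
ee_rot: [0.777, 0.606, 0.106, 0.137]
ft_force: [0.6, 0.1, -1.9]
grip_width: 0.557
```

Run:
```python
from h import *
goal([.4985,-.1664,.1655],90-14.16,20)
a,p=look('wrist','w_st2'); b,q=look('side','s_st2')
A=cv2.resize(a[100:300,150:350],(400,400),interpolation=cv2.INTER_CUBIC); B=cv2.resize(b[180:300,220:340],(400,400),interpolation=cv2.INTER_CUBIC)
cv2.imwrite('pics/w4.png',np.clip(np.hstack([A,B])*1.5,0,255).astype(np.uint8))
```

```text
t 6.05 pos [ 0.498  -0.1658  0.1646] w 0.557 F [ 0.6  0.1 -1.9]
turn [-0.09  0.03  0.06] shift [-0.0005  0.0009 -0.0006]
```

View pics/w4.png

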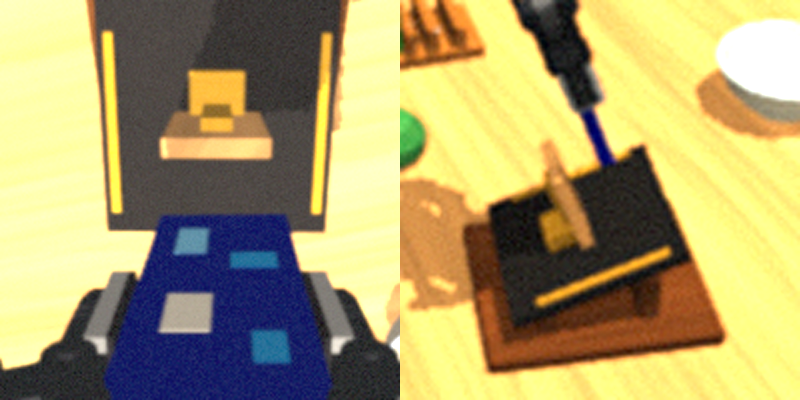

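The wrist view shows the panel held square. The backstop's top-face front edge runs (160..272,158) and the strips are at x≈108 to 118 and 316 to 328. In the side view the panel is clear above the ledge, on the upslope side of the backstop.

Run:
```python
from h import *
a,p=load('w_st2')
L=R.from_euler('z',np.radians(-14.16))*R.from_euler('y',-np.radians(20)); o=np.array([.4781,-.1612,.045])
def castL(uv,z):
    c,d=ray(p,np.array(uv)/2.+[150,100]); c=L.inv().apply(c-o); d=L.inv().apply(d); return (c+d*((z-c[2])/d[:,2])[:,None]).round(4)
print('backstop top',castL([[160,158],[272,158],[167,137],[265,137]],.06))
print('strips L',castL([[107,32],[117,213]],0),'R',castL([[327,33],[318,213]],0))
print('ledge top-end',castL([[108,229],[324,231],[92,0],[346,0]],0))
# panel foot, held: tool frame
ob=manip.get_obs(); Rt=R.from_quat(ob['ee_rot']); print('tcp in ledge',L.inv().apply(ob['position']-o).round(4),'tool z in ledge',L.inv().apply(Rt.as_matrix()[:,2]).round(4),'tool x',L.inv().apply(Rt.as_matrix()[:,0]).round(4))
foot=L.inv().apply(ob['position']-o)[2]-.046
print('foot near edge(-x face?)',castL([[163,215],[288,215]],foot))
```

```text
backstop top [[ 0.0296 -0.0213  0.06  ]
 [ 0.0295  0.0192  0.06  ]
 [ 0.0218 -0.0186  0.06  ]
 [ 0.0218  0.0164  0.06  ]]
strips L [[-0.0135 -0.0501  0.    ]
 [ 0.0725 -0.0502  0.    ]] R [[-0.0132  0.0484  0.    ]
 [ 0.0724  0.0491  0.    ]]
ledge top-end [[ 0.081  -0.0552  0.    ]
 [ 0.0819  0.0527  0.    ]
 [-0.0272 -0.056   0.    ]
 [-0.0274  0.056   0.    ]]
tcp in ledge [0.0607 0.0013 0.1058] tool z in ledge [-6.e-04  1.e-04 -1.e+00] tool x [-2.8e-03  1.0e+00  1.0e-04]
foot near edge(-x face?) [[ 0.0516 -0.0209  0.0598]
 [ 0.0515  0.0259  0.0598]]
```

Call:
move_arm(
  moves=[
    [2,0,0,-0.003,0,0.015,0.04],
    [2,0,0,-0.003,0,0.03,0.04],
    [2,0,0,-0.003,0,0.042,0.04],
    [2,0,0,-0.003,0,0.05,0.04],
    [2,0,0,-0.003,0,0.05,0.04],
    [2,0,0,-0.003,0,0.05,0.04],
  ],
)

```text
clock: 6.75
position: [0.5145, -0.1727, 0.1187]
ee_rot: [0.779, 0.608, 0.096, 0.123]
ft_force: [-0.2, 0.5, -1.2]
grip_width: 0.555
```

```bash
cat >> h.py <<'E'
L=R.from_euler('z',np.radians(-14.16))*R.from_euler('y',-np.radians(20)); o0=np.array([.4781,-.1612,.045])
def led():
    o=manip.get_obs(); print('t',round(o['clock'],2),'tcpL',L.inv().apply(o['position']-o0).round(4),'F_L',L.inv().apply(o['ft_force']).round(1),'w',round(o['grip_width'],3))
    M=L.inv()*R.from_quat(o['ee_rot']); print('tool x,z in L',M.as_matrix()[:,0].round(4),M.as_matrix()[:,2].round(4))
E
python3 - <<'E'
from h import *
led()
a,p=look('wrist','w_st3')
cv2.imwrite('pics/w5.png',cv2.resize(np.clip(a[100:300,150:350]*1.5,0,255).astype(np.uint8),(500,500),interpolation=cv2.INTER_CUBIC))
E
```

```text
t 6.75 tcpL [ 0.0611 -0.0023  0.0562] F_L [-0.7  0.4 -1. ] w 0.555
tool x,z in L [-2.1e-03  1.0e+00 -1.0e-04] [-3.510e-02 -2.000e-04 -9.994e-01]
```

View pics/w5.png

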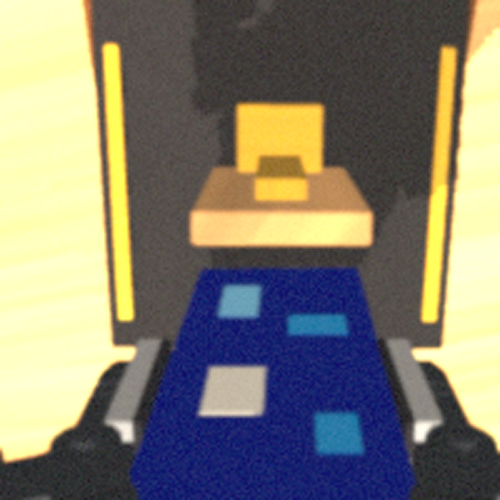

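The blue foot spans (203..360,268) and the backstop is centred at column 281. The panel is about 1 mm right of the strips' midline, so I'll shift 0.8 mm and then approach by feel.

Call:
move_arm(
  moves=[
    [0,0,0,-0.0008,0,0.003,0.04],
    [0,0,0,-0.0008,-0.006,0.006,0.04],
    [0,0,0,-0.0008,-0.012,0.006,0.04],
    [0,0,0,-0.0008,-0.016,0.006,0.04],
    [0,0,0,-0.0008,-0.017,0.006,0.04],
    [0,0,0,-0.0008,-0.018,0.006,0.04],
    [0,0,0,-0.0008,-0.019,0.006,0.04],
    [0,0,0,-0.0008,-0.019,0.006,0.04],
  ],
)

```text
clock: 7.6
position: [0.4986, -0.1703, 0.1072]
ee_rot: [0.779, 0.607, 0.096, 0.124]
ft_force: [0.2, 0.5, -1.1]
grip_width: 0.553
```

```bash
python3 -c "
from h import *
led()"
```

```text
t 7.6 tcpL [ 0.042  -0.0038  0.0509] F_L [-0.3  0.5 -1.1] w 0.553
tool x,z in L [-1.e-03  1.e+00 -1.e-04] [-3.450e-02 -1.000e-04 -9.994e-01]
```

Call:
move_arm(
  moves=[
    [0,0,0,0,-0.001,0,0.04],
    [0,0,0,0,-0.002,0,0.04],
    [0,0,0,0,-0.003,0,0.04],
    [0,0,0,0,-0.003,0,0.04],
  ],
)

```text
clock: 8.0
position: [0.4964, -0.1697, 0.1067]
ee_rot: [0.779, 0.607, 0.097, 0.124]
ft_force: [3.8, -1.4, -1.7]
grip_width: 0.555
```

Call:
move_arm(
  moves=[
    [0,0,0,0,-0.0007,0,0.04],
    [0,0,0,0,-0.0014,0,0.04],
    [0,0,0,0,-0.0014,0,0.04],
  ],
)

```text
clock: 8.3
position: [0.4958, -0.1695, 0.1067]
ee_rot: [0.779, 0.607, 0.097, 0.125]
ft_force: [6.7, -1.1, -1.4]
grip_width: 0.557
```

```bash
python3 -c "
from h import *
led()"
```

```text
t 8.3 tcpL [ 0.0392 -0.0037  0.0514] F_L [ 5.9  0.5 -3.7] w 0.557
tool x,z in L [-9.e-04  1.e+00  1.e-04] [-0.0315  0.     -0.9995]
```

Call:
move_arm(
  moves=[
    [0,0,0,0,0.001,0.001,0.04],
    [0,0,0,0,0.001,0.002,0.04],
    [0,0,0,0,0.001,0.003,0.04],
    [0,0,0,0,0.001,0.004,0.04],
    [0,0,0,0,0.001,0.004,0.04],
  ],
)

```text
clock: 8.8
position: [0.4976, -0.1698, 0.1031]
ee_rot: [0.779, 0.607, 0.097, 0.124]
ft_force: [1.6, 0.9, 8.9]
grip_width: 0.553
```

```bash
python3 -c "
from h import *
led()"
```

```text
t 8.8 tcpL [ 0.0396 -0.0035  0.0474] F_L [4.3 1.3 7.9] w 0.553
tool x,z in L [-1.e-03  1.e+00  4.e-04] [-3.290e-02  3.000e-04 -9.995e-01]
```

Call:
move_arm(
  moves=[
    [-0.6,0,0,0,-0.0005,-0.0004,0.04],
    [-1.2,0,0,0,-0.001,-0.0004,0.04],
    [-1.7,0,0,0,-0.0013,-0.0004,0.04],
    [-1.7,0,0,0,-0.0013,-0.0004,0.04],
  ],
)

```text
clock: 9.2
position: [0.4961, -0.1695, 0.1029]
ee_rot: [0.777, 0.606, 0.106, 0.136]
ft_force: [6.6, -2.1, 1.9]
grip_width: 0.557
```

```bash
python3 -c "
from h import *
led()
a,p=look('wrist','w_st4');b,q=look('side','s_st4')
A=cv2.resize(a[100:300,150:350],(400,400),interpolation=cv2.INTER_CUBIC); B=cv2.resize(b[200:300,230:330],(400,400),interpolation=cv2.INTER_CUBIC)
cv2.imwrite('pics/w6.png',np.clip(np.hstack([A,B])*1.5,0,255).astype(np.uint8))"
```

```text
t 9.2 tcpL [ 0.0381 -0.0036  0.0477] F_L [ 7.2 -0.4 -0.6] w 0.557
tool x,z in L [-8.e-04  1.e+00  4.e-04] [-2.4e-03  4.0e-04 -1.0e+00]
```

View pics/w6.png

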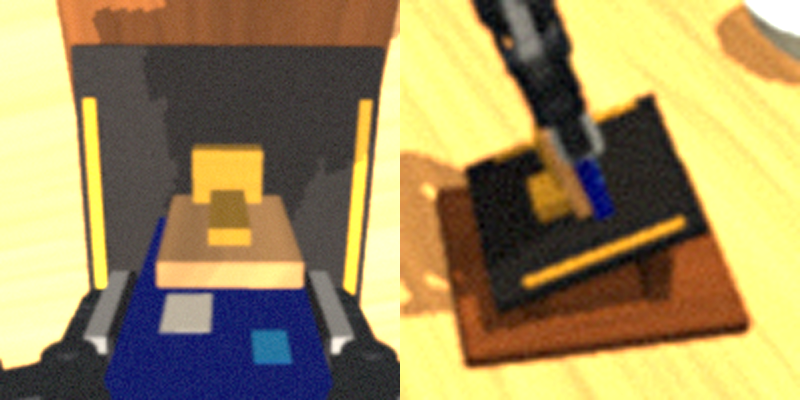

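```bash
python3 -c "
from h import *
a,p=load('w_st4')
blue=(a[:,:,0].astype(int)-a[:,:,2]>25)
brown=(a[:,:,2].astype(int)-a[:,:,0]>60)
for r in [232,236,238,240,241,242,244,246,248,250,252]:
  u=np.nonzero(blue[r,180:330])[0]+180; v=np.nonzero(brown[r,215:315])[0]+215
  print(r,'blue',u.min() if len(u) else 0,u.max() if len(u) else 0,'brown',v.min() if len(v) else 0,v.max() if len(v) else 0)
for r in [160,180,200,220,240]:
  y=(a[r,:,2].astype(int)>110)&(a[r,:,0]<80); u=np.nonzero(y[180:345])[0]+180; print(r,[int(x) for x in u])
"
```

```text
232 blue 222 226 brown 229 301
236 blue 220 226 brown 229 301
238 blue 219 226 brown 229 301
240 blue 218 226 brown 229 301
241 blue 218 226 brown 229 301
242 blue 217 226 brown 229 300
244 blue 217 302 brown 0 0
246 blue 216 303 brown 0 0
248 blue 216 303 brown 0 0
250 blue 215 304 brown 0 0
252 blue 214 304 brown 0 0
160 [188, 191, 192, 193, 194, 195, 196, 197, 198, 329, 330, 331, 332, 333, 334, 338]
180 [193, 194, 195, 196, 197, 198, 199, 246, 247, 248, 249, 250, 251, 252, 253, 254, 255, 256, 257, 258, 259, 260, 261, 262, 263, 264, 265, 266, 267, 268, 269, 270, 271, 272, 273, 274, 275, 276, 277, 278, 279, 280, 327, 328, 329, 330, 331, 332, 333]
200 [191, 194, 195, 196, 197, 198, 199, 200, 238, 239, 240, 245, 246, 247, 248, 249, 250, 251, 252, 253, 254, 255, 272, 273, 274, 275, 276, 277, 278, 279, 280, 281, 282, 283, 284, 285, 286, 287, 288, 325, 326, 327, 328, 329, 330, 331]
220 [195, 196, 197, 198, 199, 200, 201, 202, 234, 236, 252, 253, 254, 255, 256, 257, 258, 259, 260, 261, 262, 263, 264, 265, 266, 267, 268, 269, 270, 271, 272, 273, 274, 275, 276, 277, 278, 279, 280, 281, 282, 283, 284, 285, 286, 287, 288, 289, 290, 291, 292, 293, 294, 295, 323, 324, 325, 326, 327, 328, 329, 330]
240 [194, 197, 198, 199, 200, 201, 202, 203, 228, 229, 301, 322, 323, 324, 325, 326, 327, 328]
```

Blue is against the backstop in both views. The wrist picture suggests it may be rolled about 2.5° in the jaws, with the foot centred and the top toward -y. I'll ease off, release so it can stand flat on its foot, and look again.

Call:
move_arm(
  moves=[
    [0,0,0,0,0.0007,0,0.04],
    [0,0,0,0,0.0007,0,0.052],
    [0,0,0,0,0.0007,0,0.058],
    [0,0,0,0,0.0007,0,0.07],
    [0,0,0,0,0.0007,0,0.0854],
    [0,0,0,0,0.0007,0,0.0854],
    [0,0,0,0,0.0007,0,0.0854],
    [0,0,0,0,0.0007,-0.03,0.0854],
    [0,0,0,0,0.0007,-0.07,0.0854],
    [0,0,0,0,0.0007,-0.1,0.0854],
  ],
)

```text
clock: 10.3
position: [0.4628, -0.1617, 0.1986]
ee_rot: [0.777, 0.605, 0.105, 0.136]
ft_force: [1.4, -0.5, -0.3]
grip_width: 1.003
```

```bash
python3 -c "
from h import *
led()
a,p=look('wrist','w_st5');b,q=look('side','s_st5')
A=cv2.resize(a[100:300,150:350],(400,400),interpolation=cv2.INTER_CUBIC); B=cv2.resize(b[200:300,230:330],(400,400),interpolation=cv2.INTER_CUBIC)
cv2.imwrite('pics/w7.png',np.clip(np.hstack([A,B])*1.5,0,255).astype(np.uint8))"
```

```text
t 10.3 tcpL [ 0.0387 -0.0043  0.1493] F_L [ 1.3 -0.2 -0.8] w 1.003
tool x,z in L [-3.e-04  1.e+00 -8.e-04] [-3.8e-03 -8.0e-04 -1.0e+00]
```

View pics/w7.png

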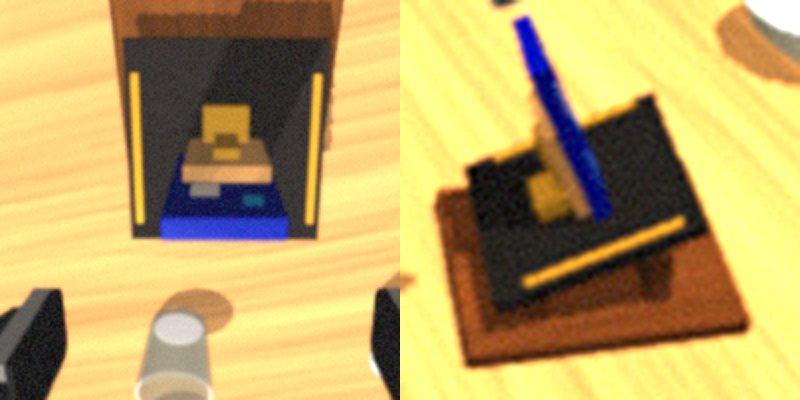

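Blue stands flat along the backstop with no visible gap, its top at (162..287,228). By scale it sits about 1.6 mm toward -y of the ledge centre. Next is amber.

```bash
python3 -c "
from h import *
goal([.4413,.165,.21],82.5)"
```

```text
t 10.4 pos [ 0.4645 -0.1616  0.2006] w 0.999 F [ 1.1 -0.1 -0.9]
turn [20.05  1.02 -6.58] shift [ 0.3111 -0.093  -0.0432]
```

Call:
move_arm(
  moves=[
    [0,0,0,0.03,-0.01,-0.03,0.0854],
    [20,1,-6.6,0.08,-0.03,-0.043,0.0854],
    [20,1,-6.6,0.13,-0.045,-0.043,0.0854],
    [20,1,-6.6,0.175,-0.06,-0.043,0.0854],
    [20,1,-6.6,0.22,-0.075,-0.043,0.0854],
    [20,1,-6.6,0.265,-0.093,-0.043,0.0854],
    [20,1,-6.6,0.3,-0.093,-0.043,0.0854],
    [20,1,-6.6,0.311,-0.093,-0.043,0.0854],
    [20,1,-6.6,0.311,-0.093,-0.043,0.0854],
    [20,1,-6.6,0.311,-0.093,-0.043,0.0854],
  ],
)

```text
clock: 11.4
position: [0.4402, 0.1637, 0.2051]
ee_rot: [0.752, 0.659, -0.003, -0.001]
ft_force: [-0.2, -0.1, -0.1]
grip_width: 1.001
```

Run:
```python
from h import *
G=goal([.4413,.165,.058],82.5)
a,p=look('wrist','w_amb'); hsv=cv2.cvtColor(a,cv2.COLOR_BGR2HSV)
print(proj(p,[[.4413,.165,.097]]), manip.get_obs()['joint_pos'].round(2))
m=cv2.inRange(hsv,np.array((18,150,120)),np.array((32,255,255))); m[:130]=0;m[270:]=0;m[:,:180]=0;m[:,340:]=0
c=max(cv2.findContours(m,0,1)[0],key=cv2.contourArea); r=cv2.minAreaRect(c); print(r)
box=cast(p,cv2.boxPoints(r),.097); print(box.mean(0).round(4)); e=max([box[1]-box[0],box[2]-box[1]],key=np.linalg.norm); print(np.linalg.norm(e), np.degrees(np.arctan2(e[1],e[0])))
```

```text
t 11.4 pos [0.4402 0.1637 0.2051] w 1.001 F [-0.2 -0.1 -0.1]
turn [-0.35  0.21 -0.05] shift [0.0019 0.0018 0.1471]
[[261.59533915 194.65493706]] [-0.82 -0.    0.37  1.9   0.    1.25  0.99]
((263.5, 193.0), (10.0, 65.0), 90.0)
[0.4399 0.1671 0.097 ]
0.06350811787911738 82.51237201626557
```

Call:
move_arm(
  moves=[
    [-0.35,0.2,0,0.0025,0,0.025,0.0854],
    [-0.35,0.2,0,0.0025,0,0.055,0.0854],
    [-0.35,0.2,0,0.0025,0,0.085,0.0854],
    [-0.35,0.2,0,0.0025,0,0.11,0.0854],
    [-0.35,0.2,0,0.0025,0,0.135,0.0854],
    [-0.35,0.2,0,0.0025,0,0.147,0.0854],
    [-0.35,0.2,0,0.0025,0,0.147,0.07],
    [-0.35,0.2,0,0.0025,0,0.147,0.055],
    [-0.35,0.2,0,0.0025,0,0.147,0.055],
    [-0.35,0.2,0,0.0025,0,0.147,0.055],
  ],
  grip_force=40,
)

```text
clock: 12.45
position: [0.4401, 0.1676, 0.0595]
ee_rot: [0.752, 0.66, 0.001, -0.0]
ft_force: [-0.5, -0.6, -1.9]
grip_width: 0.737
```

Call:
move_arm(
  moves=[
    [0,0,0,0,0,0,0.055],
    [0,0,0,0,0,-0.01,0.055],
    [0,0,0,0,0,-0.025,0.055],
    [0,0,0,0,0,-0.045,0.055],
    [0,0,0,0,0,-0.07,0.055],
    [0,0,0,0,0,-0.1,0.055],
    [0,0,0,0,0,-0.13,0.055],
    [0,0,0,0,0,-0.15,0.055],
    [0,0,0,0,0,-0.15,0.055],
  ],
)

```text
clock: 13.35
position: [0.4408, 0.1678, 0.212]
ee_rot: [0.752, 0.659, 0.003, 0.0]
ft_force: [-0.9, -0.0, -1.7]
grip_width: 0.745
```

Run:
```python
from h import *
# hover: gap 35 mm beyond blue front face .043, lift 60
tcp=o0+L.apply([.043+.03+.005,0.0005,.06+.046]); print(tcp); goal(tcp,90-14.16,20)
```

```text
[ 0.51413874 -0.16977677  0.17128499]
t 13.35 pos [0.4408 0.1678 0.212 ] w 0.745 F [-0.9 -0.  -1.7]
turn [-19.73  -1.43   6.56] shift [-0.3253  0.1165  0.0398]
```

Call:
move_arm(
  moves=[
    [-20,-1.4,6.5,-0.035,0.03,0,0.055],
    [-20,-1.4,6.5,-0.075,0.06,0,0.055],
    [-20,-1.4,6.5,-0.11,0.09,0,0.055],
    [-20,-1.4,6.5,-0.15,0.116,0,0.055],
    [-20,-1.4,6.5,-0.2,0.116,0,0.055],
    [-20,-1.4,6.5,-0.245,0.116,0,0.055],
    [-20,-1.4,6.5,-0.29,0.116,0,0.055],
    [-20,-1.4,6.5,-0.325,0.116,0.01,0.055],
    [-20,-1.4,6.5,-0.325,0.116,0.03,0.055],
    [-20,-1.4,6.5,-0.325,0.116,0.04,0.055],
  ],
)

```text
clock: 14.35
position: [0.5108, -0.1707, 0.1665]
ee_rot: [0.777, 0.605, 0.105, 0.138]
ft_force: [-0.0, 0.6, -1.9]
grip_width: 0.744
```

Run:
```python
from h import *
led()
a,p=look('wrist','w_am2');b,q=look('side','s_am2')
A=cv2.resize(a[100:300,150:350],(400,400),interpolation=cv2.INTER_CUBIC); B=cv2.resize(b[200:300,230:330],(400,400),interpolation=cv2.INTER_CUBIC)
cv2.imwrite('pics/w8.png',np.clip(np.hstack([A,B])*1.5,0,255).astype(np.uint8))
```

```text
t 14.35 tcpL [ 0.0735 -0.0012  0.1026] F_L [-0.8  0.6 -1.7] w 0.744
tool x,z in L [-6.0e-04  1.0e+00 -3.3e-03] [-0.0012 -0.0033 -1.    ]
```

View pics/w8.png

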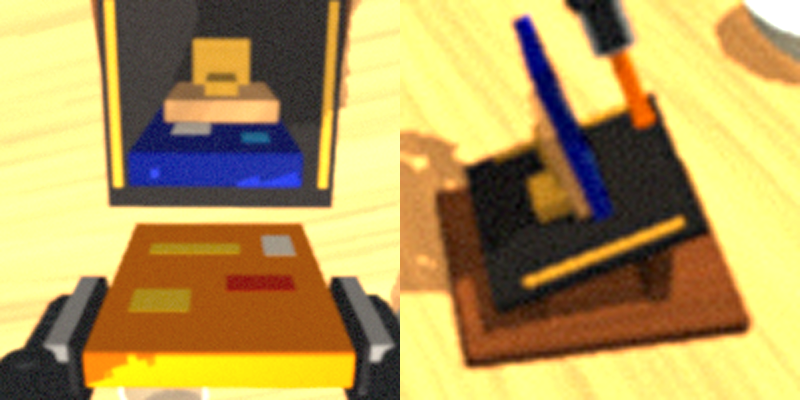

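Amber is held square with its foot at (137..303,225). It is 0.5 mm from the ledge's centre, and blue still leans flat. I'll lower it and approach by feel, foot first.

Call:
move_arm(
  moves=[
    [2,0.2,0,0.0005,0,0.015,0.055],
    [2,0.2,0,0.0005,0,0.03,0.055],
    [2,0.2,0,0.0005,0,0.042,0.055],
    [2,0.2,0,0.0005,0,0.05,0.055],
    [2,0.2,0,0.0005,-0.006,0.05,0.055],
    [2,0.2,0,0.0005,-0.012,0.05,0.055],
    [2,0.2,0,0.0005,-0.017,0.05,0.055],
    [2,0.2,0,0.0005,-0.019,0.05,0.055],
    [2,0.2,0,0.0005,-0.019,0.05,0.055],
  ],
)

```text
clock: 15.35
position: [0.5115, -0.1692, 0.1153]
ee_rot: [0.778, 0.608, 0.097, 0.124]
ft_force: [-0.3, 0.7, -0.8]
grip_width: 0.74
```

```bash
python3 -c "
from h import *
led()"
```

```text
t 15.35 tcpL [0.0563 0.0004 0.0543] F_L [-0.7  0.6 -0.6] w 0.74
tool x,z in L [-0.0022  1.      0.002 ] [-0.0332  0.0019 -0.9994]
```

Call:
move_arm(
  moves=[
    [0,0,0,-0.001,-0.002,0.002,0.055],
    [0,0,0,-0.001,-0.004,0.002,0.055],
    [0,0,0,-0.001,-0.005,0.002,0.055],
    [0,0,0,-0.001,-0.006,0.002,0.055],
    [0,0,0,-0.001,-0.006,0.002,0.055],
  ],
)

```text
clock: 15.85
position: [0.5064, -0.1693, 0.1111]
ee_rot: [0.778, 0.608, 0.097, 0.124]
ft_force: [-0.3, -0.3, -1.0]
grip_width: 0.74
```

Call:
move_arm(
  moves=[
    [0,0,0,0,-0.0007,0,0.055],
    [0,0,0,0,-0.0014,0,0.055],
    [0,0,0,0,-0.0014,0,0.055],
  ],
)

```text
clock: 16.15
position: [0.5051, -0.169, 0.1107]
ee_rot: [0.778, 0.608, 0.097, 0.124]
ft_force: [0.5, -0.3, -0.5]
grip_width: 0.741
```

```bash
python3 -c "
from h import *
led()"
```

```text
t 16.15 tcpL [ 0.0488 -0.0009  0.0521] F_L [ 0.3 -0.1 -0.7] w 0.741
tool x,z in L [-2.3e-03  1.0e+00  8.0e-04] [-3.390e-02  7.000e-04 -9.994e-01]
```

Call:
move_arm(
  moves=[
    [0,0,0,0,-0.0008,0,0.055],
    [0,0,0,0,-0.0015,0,0.055],
    [0,0,0,0,-0.0015,0,0.055],
  ],
)

```text
clock: 16.45
position: [0.5037, -0.1686, 0.1102]
ee_rot: [0.778, 0.608, 0.097, 0.124]
ft_force: [0.2, 0.4, -1.2]
grip_width: 0.739
```

```bash
python3 -c "
from h import *
led()"
```

```text
t 16.45 tcpL [ 0.0473 -0.0009  0.0522] F_L [-0.3  0.4 -1.2] w 0.739
tool x,z in L [-2.4e-03  1.0e+00  8.0e-04] [-3.390e-02  8.000e-04 -9.994e-01]
```

Call:
move_arm(
  moves=[
    [0,0,0,0,-0.0008,0,0.055],
    [0,0,0,0,-0.0015,0,0.055],
    [0,0,0,0,-0.0015,0,0.055],
  ],
)

```text
clock: 16.75
position: [0.5026, -0.1683, 0.1099]
ee_rot: [0.778, 0.608, 0.097, 0.124]
ft_force: [0.3, -0.1, -1.1]
grip_width: 0.741
```

Call:
move_arm(
  moves=[
    [0,0,0,0,-0.0005,0,0.055],
    [0,0,0,0,-0.001,0,0.055],
    [0,0,0,0,-0.001,0,0.055],
  ],
)

```text
clock: 17.05
position: [0.5021, -0.1682, 0.1099]
ee_rot: [0.778, 0.608, 0.097, 0.124]
ft_force: [3.6, -0.9, -2.3]
grip_width: 0.743
```

```bash
python3 -c "
from h import *
led()
a,p=look('wrist','w_am3');b,q=look('side','s_am3')
A=cv2.resize(a[100:300,150:350],(400,400),interpolation=cv2.INTER_CUBIC); B=cv2.resize(b[200:300,230:330],(400,400),interpolation=cv2.INTER_CUBIC)
cv2.imwrite('pics/w9.png',np.clip(np.hstack([A,B])*1.5,0,255).astype(np.uint8))"
```

```text
t 17.05 tcpL [ 0.0457 -0.0009  0.0525] F_L [ 2.7  0.  -3.4] w 0.743
tool x,z in L [-2.3e-03  1.0e+00  8.0e-04] [-3.230e-02  8.000e-04 -9.995e-01]
```

Call:
move_arm(
  moves=[
    [0,0,0,0,0.0006,0.001,0.055],
    [0,0,0,0,0.0006,0.002,0.055],
    [0,0,0,0,0.0006,0.003,0.055],
    [0,0,0,0,0.0006,0.004,0.055],
    [0,0,0,0,0.0006,0.004,0.055],
  ],
)

```text
clock: 17.65
position: [0.5035, -0.1686, 0.1059]
ee_rot: [0.778, 0.608, 0.097, 0.124]
ft_force: [4.8, -0.5, -1.0]
grip_width: 0.742
```

```bash
python3 -c "
from h import *
led()"
```

```text
t 17.65 tcpL [ 0.0456 -0.0009  0.0482] F_L [ 4.1  0.7 -2.6] w 0.742
tool x,z in L [-2.4e-03  1.0e+00  6.0e-04] [-3.340e-02  6.000e-04 -9.994e-01]
```

Call:
move_arm(
  moves=[
    [0,0,0,0,0.0003,0.0007,0.055],
    [0,0,0,0,0.0003,0.0014,0.055],
    [0,0,0,0,0.0003,0.0014,0.055],
  ],
)

```text
clock: 17.95
position: [0.5043, -0.1687, 0.1059]
ee_rot: [0.778, 0.608, 0.097, 0.123]
ft_force: [-13.9, 3.6, 30.3]
grip_width: 0.739
```

```bash
python3 -c "
from h import *
led()"
```

```text
t 17.95 tcpL [ 0.0464 -0.0009  0.0479] F_L [-3.1  0.1 33.4] w 0.739
tool x,z in L [-0.0018  1.      0.0018] [-0.0339  0.0018 -0.9994]
```

Call:
move_arm(
  moves=[
    [0,0,0,0,0,-0.0008,0.055],
    [0,0,0,0,0,-0.0011,0.055],
    [0,0,0,0,-0.0006,-0.0011,0.055],
    [0,0,0,0,-0.0006,-0.0011,0.055],
  ],
)

```text
clock: 18.35
position: [0.5035, -0.1686, 0.1058]
ee_rot: [0.778, 0.608, 0.097, 0.124]
ft_force: [2.6, -1.3, 4.2]
grip_width: 0.746
```

```bash
python3 -c "
from h import *
led()"
```

```text
t 18.35 tcpL [ 0.0456 -0.0009  0.0481] F_L [ 4.1 -0.6  2.9] w 0.746
tool x,z in L [-2.3e-03  1.0e+00  8.0e-04] [-3.280e-02  8.000e-04 -9.995e-01]
```

Call:
move_arm(
  moves=[
    [-0.6,0,0,0,-0.0005,0,0.055],
    [-1.2,0,0,0,-0.001,-0.0001,0.055],
    [-1.8,0,0,0,-0.0014,-0.0002,0.055],
    [-1.8,0,0,0,-0.0014,-0.0002,0.055],
  ],
)

```text
clock: 18.75
position: [0.5023, -0.1682, 0.1056]
ee_rot: [0.776, 0.606, 0.107, 0.137]
ft_force: [10.1, -2.6, -2.9]
grip_width: 0.742
```

```bash
python3 -c "
from h import *
led()"
```

```text
t 18.75 tcpL [ 0.0444 -0.0009  0.0483] F_L [ 8.8 -0.1 -6.3] w 0.742
tool x,z in L [-0.0023  1.      0.001 ] [ 4.e-04  1.e-03 -1.e+00]
```

Call:
move_arm(
  moves=[
    [0,0,0,0,0.0006,0.0002,0.055],
    [0,0,0,0,0.0006,0.0002,0.066],
    [0,0,0,0,0.0006,0.0002,0.07],
    [0,0,0,0,0.0006,0.0002,0.078],
    [0,0,0,0,0.0006,0.0002,0.0854],
    [0,0,0,0,0.0006,0.0002,0.0854],
    [0,0,0,0,0.0006,0.0002,0.0854],
    [0,0,0,0,0.0006,-0.03,0.0854],
    [0,0,0,0,0.0006,-0.07,0.0854],
    [0,0,0,0,0.0006,-0.1,0.0854],
  ],
)

```text
clock: 19.75
position: [0.4689, -0.1604, 0.2015]
ee_rot: [0.776, 0.606, 0.106, 0.137]
ft_force: [0.8, 0.3, 0.8]
grip_width: 0.996
```

```bash
python3 -c "
from h import *
led()
a,p=look('wrist','w_am4');b,q=look('side','s_am4')
A=cv2.resize(a[120:270,175:325],(400,400),interpolation=cv2.INTER_CUBIC); B=cv2.resize(b[200:280,240:320],(400,400),interpolation=cv2.INTER_CUBIC)
cv2.imwrite('pics/w10.png',np.clip(np.hstack([A,B])*1.5,0,255).astype(np.uint8))"
```

```text
t 19.75 tcpL [ 0.0449 -0.0015  0.1502] F_L [0.9 0.5 0.5] w 0.996
tool x,z in L [-0.0018  1.      0.    ] [-0.001  0.    -1.   ]
```

View pics/w10.png

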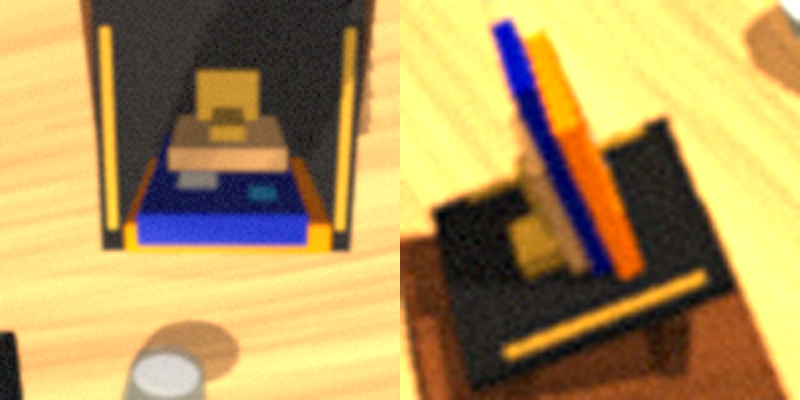

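The wrist view shows amber centred: (127..331), against the strips' midline of 227.5. Blue is about 1.9 mm off toward -y. The side view shows amber parallel to blue. I'll check the foot positions numerically from the side view.

Run:
```python
from h import *
b,p=load('s_am4'); 
# predicted side-edge corners: blue back .033, front .043 ; amber front .053
for n,y,xs,h in [('blue foot',-.026,(.033,.043),0),('blue h60',-.026,(.033,.043),.06),('amber foot',-.032,(.043,.053),0),('amber top',-.032,(.043,.053),.085),('blue top',-.026,(.033,.043),.105)]:
    print(n,proj(p,[o0+L.apply([x,y,h]) for x in xs]).round(1).tolist())
im=b.astype(int)
for r in range(226,256,3):
    row=im[r,270:300]; c=''.join('B' if B-Rr>20 else 'A' if Rr-B>60 and Rr>90 else 'w' if Rr-B>25 else '.' for B,G,Rr in row); print(r,c)
```

```text
blue foot [[280.7, 254.5], [285.2, 252.7]]
blue h60 [[271.5, 234.4], [276.2, 232.5]]
amber foot [[285.9, 254.7], [290.5, 252.9]]
amber top [[272.8, 225.4], [277.7, 223.5]]
blue top [[264.0, 218.0], [268.9, 216.0]]
226 AAAAAAAAAAAAAAAAAAAw...wAAAAAA
229 B.AAAAAAAAAAww...........wAAAA
232 BBBwAAAAAAAw..............wAAA
235 BBBBwAAAAAAAw..............wAA
238 w.BBB.AAAAAAAA..............wA
241 Aw.BBBBwAAAAAAAw..............
244 AAAw.BBB.AAAAAAAw.............
247 AAAAw.BBB.AAAAAAAw............
250 AwAAAAw.BBBwAAAAAAw...........
253 wwwwwAww.BBB.AAAAAA..........w
```

Blue and amber run parallel with no dark gap at pixel level. To confirm the foot is home I'll feel it: fingers shut, tool leaned away, and a gentle push low on amber's front face.

Call:
move_arm(
  moves=[
    [0,0,0,0,0.03,-0.01,0.0854],
    [0,0,0,0,0.07,-0.01,0.04],
    [8,0,0,0,0.08,-0.01,0],
    [16,0,0,0,0.08,-0.01,0],
    [24,0,0,0,0.08,-0.01,0],
    [32,0,0,0,0.08,-0.01,0],
    [40,0,0,0,0.08,-0.01,0],
    [40,0,0,0,0.08,-0.01,0],
  ],
)

```text
clock: 20.65
position: [0.5398, -0.177, 0.2314]
ee_rot: [0.775, 0.606, -0.112, -0.141]
ft_force: [0.7, -0.8, -0.2]
grip_width: -0.003
```

```bash
python3 -c "
from h import *
led(); print(manip.get_obs()['joint_pos'].round(2))
goal(o0+L.apply([.085,0,.05]),90-14.16,-20); goal(o0+L.apply([.078,0,.014]),90-14.16,-20)"
```

```text
t 20.65 tcpL [ 0.1236 -0.0002  0.1534] F_L [ 0.7 -0.7 -0.4] w -0.003
tool x,z in L [-0.0048  1.     -0.0014] [-0.6535 -0.0042 -0.7569]
[-0.34  0.63  0.91  1.34 -0.38  1.75  1.88]
t 20.65 pos [ 0.5398 -0.177   0.2314] w -0.003 F [ 0.7 -0.8 -0.2]
turn [-0.81  0.24  0.16] shift [0.0006 0.0383 0.1035]
t 20.65 pos [ 0.5398 -0.177   0.2314] w -0.003 F [ 0.7 -0.8 -0.2]
turn [-0.81  0.24  0.16] shift [0.0007 0.0566 0.1353]
```

Call:
move_arm(
  moves=[
    [0,0,0,0,0.012,0.034,0],
    [0,0,0,0,0.025,0.068,0],
    [0,0,0,0,0.0383,0.1035,0],
    [0,0,0,0,0.0475,0.119,0],
    [0,0,0,0,0.0566,0.1353,0],
    [0,0,0,0,0.0566,0.1353,0],
  ],
)

```text
clock: 21.25
position: [0.5451, -0.1787, 0.0877]
ee_rot: [0.776, 0.606, -0.109, -0.138]
ft_force: [0.3, 0.2, 0.4]
grip_width: 0.001
```

Call:
move_arm(
  moves=[
    [0,0,0,0,-0.003,0.0026,0],
    [0,0,0,0,-0.006,0.0052,0],
    [0,0,0,0,-0.009,0.0078,0],
    [0,0,0,0,-0.009,0.0078,0],
  ],
)

```text
clock: 21.65
position: [0.5343, -0.1762, 0.086]
ee_rot: [0.776, 0.606, -0.107, -0.138]
ft_force: [0.5, -0.0, -0.3]
grip_width: 0.0
```

```bash
python3 -c "
from h import *
led()"
```

```text
t 21.65 tcpL [ 0.0687 -0.0008  0.0186] F_L [ 0.4  0.1 -0.5] w 0.0
tool x,z in L [-0.002   1.      0.0012] [-6.44e-01 -4.00e-04 -7.65e-01]
```

Call:
move_arm(
  moves=[
    [0,0,0,0,-0.0005,0.0025,0],
    [0,0,0,0,-0.001,0.0049,0],
    [0,0,0,0,-0.0018,0.0055,0],
    [0,0,0,0,-0.0025,0.0062,0],
    [0,0,0,0,-0.0025,0.0062,0],
  ],
)

```text
clock: 22.15
position: [0.5301, -0.1752, 0.0804]
ee_rot: [0.776, 0.606, -0.108, -0.138]
ft_force: [-0.4, -0.4, -0.7]
grip_width: 0.0
```

```bash
python3 -c "
from h import *
led()"
```

```text
t 22.15 tcpL [ 0.0627 -0.0009  0.0148] F_L [-0.5 -0.5 -0.5] w 0.0
tool x,z in L [-2.3e-03  1.0e+00  8.0e-04] [-0.6447 -0.0009 -0.7644]
```

Still no contact, so I'll continue in 0.8 mm steps.

Call:
move_arm(
  moves=[
    [0,0,0,0,-0.0006,0.0005,0],
    [0,0,0,0,-0.0012,0.001,0],
    [0,0,0,0,-0.0012,0.001,0],
  ],
)

```text
clock: 22.45
position: [0.5287, -0.1748, 0.0798]
ee_rot: [0.776, 0.606, -0.108, -0.138]
ft_force: [-0.2, 0.2, 0.7]
grip_width: -0.0
```

Call:
move_arm(
  moves=[
    [0,0,0,0,-0.0006,0.0005,0],
    [0,0,0,0,-0.0012,0.001,0],
    [0,0,0,0,-0.0012,0.001,0],
  ],
)

```text
clock: 22.75
position: [0.5273, -0.1745, 0.0793]
ee_rot: [0.776, 0.606, -0.108, -0.138]
ft_force: [-0.4, 0.6, 0.2]
grip_width: -0.0
```

```bash
python3 -c "
from h import *
led()"
```

```text
t 22.75 tcpL [ 0.0596 -0.0009  0.0148] F_L [-0.4  0.5  0.4] w -0.0
tool x,z in L [-2.4e-03  1.0e+00  8.0e-04] [-0.6447 -0.0009 -0.7644]
```

Call:
move_arm(
  moves=[
    [0,0,0,0,-0.0006,0.0005,0],
    [0,0,0,0,-0.0012,0.001,0],
    [0,0,0,0,-0.0012,0.001,0],
  ],
)

```text
clock: 23.05
position: [0.5259, -0.1741, 0.0788]
ee_rot: [0.776, 0.606, -0.108, -0.138]
ft_force: [0.1, 0.5, -0.5]
grip_width: 0.002
```

Call:
move_arm(
  moves=[
    [0,0,0,0,-0.0006,0.0005,0],
    [0,0,0,0,-0.0012,0.001,0],
    [0,0,0,0,-0.0012,0.001,0],
  ],
)

```text
clock: 23.35
position: [0.5244, -0.1738, 0.0783]
ee_rot: [0.776, 0.606, -0.108, -0.138]
ft_force: [-0.9, -1.1, -0.1]
grip_width: 0.002
```

Call:
move_arm(
  moves=[
    [0,0,0,0,-0.0006,0.0005,0],
    [0,0,0,0,-0.0006,0.0005,0],
  ],
)

```text
clock: 23.55
position: [0.5241, -0.1737, 0.0781]
ee_rot: [0.776, 0.606, -0.107, -0.137]
ft_force: [1.6, 0.1, -0.7]
grip_width: -0.001
```

```bash
python3 -c "
from h import *
led()"
```

```text
t 23.55 tcpL [ 0.0561 -0.0008  0.0148] F_L [ 1.2  0.5 -1.2] w -0.001
tool x,z in L [-2.5e-03  1.0e+00  8.0e-04] [-0.6441 -0.001  -0.7649]
```

Call:
move_arm(
  moves=[
    [0,0,0,0,-0.0006,0.0005,0],
    [0,0,0,0,-0.0006,0.0005,0],
  ],
)

```text
clock: 23.75
position: [0.5239, -0.1736, 0.0781]
ee_rot: [0.776, 0.606, -0.107, -0.137]
ft_force: [5.9, -1.9, 2.3]
grip_width: -0.003
```

Call:
move_arm(
  moves=[
    [0,0,0,0,-0.0006,0.0005,0],
    [0,0,0,0,-0.0006,0.0005,0],
  ],
)

```text
clock: 23.95
position: [0.5239, -0.1736, 0.0781]
ee_rot: [0.776, 0.607, -0.107, -0.136]
ft_force: [8.1, -2.2, 2.5]
grip_width: -0.001
```

```bash
python3 -c "
from h import *
led()"
```

```text
t 23.95 tcpL [ 0.0558 -0.0008  0.0149] F_L [ 8.7 -0.2 -0.5] w -0.001
tool x,z in L [-3.1e-03  1.0e+00  8.0e-04] [-0.6419 -0.0013 -0.7668]
```

The force rose straight to 9 N within 0.3 mm of travel, so the foot is home. I'll retract and do the final check.

Call:
move_arm(
  moves=[
    [0,0,0,0,0.004,-0.0035,0],
    [0,0,0,0,0.012,-0.01,0],
    [0,0,0,0,0.019,-0.016,0],
    [0,0,0,0,0.019,-0.05,0],
    [0,0,0,0,0.019,-0.09,0],
    [0,0,0,0,0.019,-0.13,0],
    [0,0,0,0.03,0.019,-0.17,0],
    [0,0,0,0.06,0.019,-0.19,0],
    [0,0,0,0.06,0.019,-0.19,0],
  ],
)

```text
clock: 24.85
position: [0.6205, -0.1312, 0.2516]
ee_rot: [0.774, 0.609, -0.106, -0.137]
ft_force: [0.1, -0.3, -0.3]
grip_width: 0.001
```

```bash
python3 -c "
from h import *
led()
a,p=look('scene','sc_end');b,q=look('side','s_end')
A=cv2.resize(a[100:260,160:360],(450,360),interpolation=cv2.INTER_CUBIC); B=cv2.resize(b[195:285,235:322],(348,360),interpolation=cv2.INTER_CUBIC)
cv2.imwrite('pics/w11.png',np.clip(np.hstack([A,B])*1.5,0,255).astype(np.uint8))"
```

```text
t 24.85 tcpL [0.1935 0.064  0.1494] F_L [ 0.  -0.2 -0.4] w 0.001
tool x,z in L [-0.0079  1.      0.0048] [-0.642  -0.0014 -0.7667]
```

View pics/w11.png

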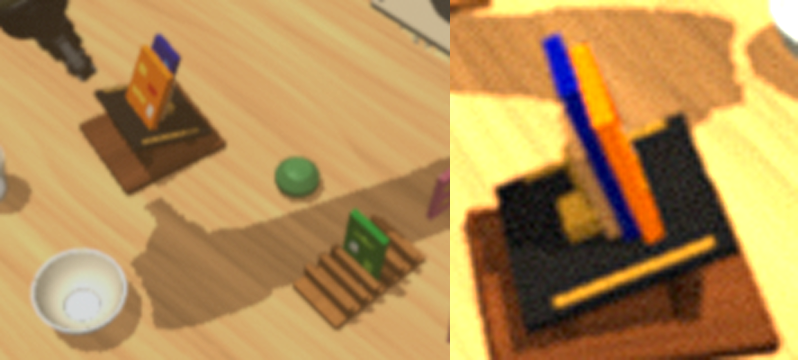

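The final views show both panels flat in the corner of the backstop and ledge, green still in its slot, and the paperweight and bowl in place. Handing in.

```bash
python3 -c "
from h import *
print(manip.hand_in())"
```

```text
the job is handed in; nothing more can be done
None
```

Both panels are on the ledge and the job is handed in, at about 25 s of the 54 s allowed. I gripped each panel by its side edges, brought it foot-first against its stop by feel, and stood it flat before letting go. Blue went against the backstop first, then amber against blue.

**Contact:** The side view shows both panels parallel with no gap, though it cannot resolve gaps of about 1–2 mm.
- **Amber:** A gentle push low on its face rose to about 9 N within 0.3 mm of travel, so its foot is home.
- **Blue:** I judged its foot from touch readings, which put the backstop at about 33 mm. I did not push on it separately, but the push on amber also bears on blue.
- **Disagreement:** Amber met blue about 3–4 mm later than the expected jaw position. I took this as amber sitting off-centre between the fingers.

**Centring:** Amber is within about 0.5 mm of the ledge centre. Blue sits about 1.9 mm toward -y, and I left it there rather than disturb it.

**Forces:** The highest reading against the stand was a brief 33 N as amber's foot met the ledge, below the 80 N chipping limit. I backed it off at once.

**Rest of the bench:** In the last picture green is in its slot, and the paperweight and bowl are in place. I did not check the cup and jar individually, but the arm touched nothing else. At hand-in the robot was clear of everything.

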